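Put the lint shaver up to charge

TASK

In the laundry room, push the cordless lint shaver along its runway until its foot is fully home in the lying charging cup, then press the cup's lever over so that the cup and the shaver in it stand upright and stay so. Then start the charge timer, leaving the other things on the table where they are: press its knob down and, from where it stands, turn it clockwise all the way to its stop while holding it down, and let it spring back up.

Things in the scene. Friction and masses are not known exactly. Their poses are not given: they have to be found in the camera images.
- dock: Fixed charging dock: grey base plate 300 x 110 x 12 mm (dock x = -100 to +200 mm) carrying a runway and a hinged cup. Origin on the table under the base, on its centre line; x points along the runway from the cup to the open end, z up. The shaver is pushed towards -x. Two hinge cheeks, 36 mm long, y = 32 to 38 mm either side, 80 mm high, stand at x = -60 mm.
- runway (a point): Floor of the white runway, at its middle: 46 mm above the table, on the centre line at dock x = +113 mm. The runway runs straight from dock x = +26 to +200 mm, 36 mm wide between two low side rails 6 mm wide, whose tops are 53 mm above the table.
- cup_mouth (a point): Centre of the cup's open mouth, 81 mm from the hinge along the cup; when lying, at dock x = +21 mm, facing +x. The cup is a grey square tube, inside 39 mm wide, 34 mm high and 75 mm deep, walls 3 mm. Lying, its lower inside face is 2 mm below the runway's floor.
- hinge (a point): The middle of the cup's horizontal hinge axis (which runs along the dock's y), at dock x = -60 mm, 60 mm above the table; it does not move. Axes as the dock's.
- cup_tilt (a joint): Tilt of the cup (rad): 0 = lying flat, mouth to dock +x; 1.57 = mouth straight up; 1.60 = upper stop. Stiff hinge (friction 0.1 Nm); falls back by its weight if left half way, stays at the stop. The steel lever behind the cup is fixed to it: pushing the lever over towards dock -x and then down raises the cup. About 4 N at the pad.
- cup_in (a point): Centre of the cup's inner floor (moves with the cup); 6 mm from the hinge axis along the cup.
- lever_pad (a point): Middle of the lever's black pad (40 mm along the lever, 50 mm wide), on the face to push (towards the cup), 100 mm from the hinge along the lever, 4 mm off its middle plane. The lever is 120 mm long, 8 mm thick; with the cup lying it rises 75 degrees above dock -x; at the upper stop it points about 17 degrees below level towards -x. Moves with the cup.
- shaver: Loose white lint shaver, 190 mm long, 0.15 to 0.3 kg, lying on the runway, foot towards the cup and outside it. Handle 150 x 32 x 28 mm, then a wider head 40 x 46 mm, from 9 to 34 mm above the handle's underside, with a flat end. Origin at mid length on the handle's underside (46 mm above the table on the runway); x points from foot to head, along dock +x.
- shaver_foot (a point): Centre of the shaver's foot end face, 95 mm from its origin along -x; with the shaver fully home it touches the cup's inner floor.
- shaver_head (a point): Centre of the flat end face of the shaver's head, 95 mm from its origin along +x, 21.5 mm above the handle's underside: the face to push.
- timer: Fixed white timer box 120 x 100 x 50 mm with a grey knob in the middle of its top. Origin under its centre; z up.
- knob_grip (a point): Middle of the knob's bar grip, on the knob's axis, 74 mm above the table when up. The bar is 42 mm long (this point's x), 12 mm thick (y), 20 mm high (64 to 84 mm above the table), on a round skirt 48 mm across whose top is 64 mm above the table. Turns and sinks with the knob.
- timer_press (a joint): How far the knob is pressed down (m): 0 = up, 0.007 = fully down. Spring: 3.5 N to start, 8.5 N fully down. It springs back up when let go.
- timer_turn (a joint): Knob turn (rad), clockwise seen from above: 0 = off, 1.40 = stop. Light friction (0.04 Nm); stays where it is left. It sets the timer only if held down by 4 mm or more through the whole turn; nothing blocks it when up.
- detergent: White plastic bottle, 84 mm diameter, 210 mm tall, standing; to be left alone. Origin under its centre.
- jar: Pale closed plastic jar, 70 mm diameter, 100 mm tall; to be left alone. Origin under its centre.
- scoop: White open measuring cup, 70 mm diameter, 55 mm tall; to be left alone. Origin under its centre.
- roller: Lint roller lying, paper roll 48 mm diameter and 100 mm long with a 110 mm handle; to be left alone. Origin on the table at the joint of roll and handle.
- brush: Flat brush with a wooden handle, lying, about 200 mm long; to be left alone.
- carton: Cardboard box 90 x 140 x 60 mm; to be left alone. Origin under its centre.
- mug: White ceramic mug, 80 mm diameter, 90 mm tall; to be left alone. Origin under its centre.
Mind the look-alikes: they are no part of the job. What is shaped like the shaver but pink is not meant. What is shaped like the timer but pink is not meant.

How it is judged:
By the outcome, as a careful person would: the job done as asked, in the order asked, and still so for the second after the job is handed in, with the robot touching nothing.
It also fails if it takes over 69 s, if anything falls off the work surface, if the arm or the gripper's body presses on something with over 40 N, if the wrist force passes 120 N, or if a joint passes its speed limit or range.

ROBOT

A 6-joint arm with a two-finger parallel gripper is mounted at the origin on the work surface. World frame = base frame: x ahead of the robot, y to its left, z up, the work surface at z = 0. Lengths are in m, angles in degrees, forces in N, time in s.
With the tool pointing down it reaches from about 0.4 to 0.825 m from the base axis. Payload 7 kg.
Tool frame: the origin (TCP) lies midway between the tips of the shut fingers; the grasp point (between the pads) lies 19 mm behind it; z points along the fingers, y is the line along which they close (so a half turn about z gives the same grasp; the last joint's range is limited). The gripper opens to 88 mm and grips with 3 to 60 N. Pads are 19 mm wide; open, the fingers measure 130 mm over their backs; the gripper's body (78 mm by 193 mm) begins 47 mm behind the grasp point.
Start: joints at [81.251, 20.546, 0.682, 0, -70.136, -16.507], TCP at [0.288, 0.61, 0.227] pointing down, gripper open.
Joint ranges: [-176.03, 176.03], [-82.01, 121.73], [-58.28, 71.71], [-173.87, 95.51], [-174.79, -0.11], [-173.66, 173.66]. Speed limits (degrees/s): [136.94, 136.94, 172.46, 180, 180, 180].

INTERFACE

Orientations are given as [roll, pitch, yaw] about the fixed x, y, z axes, in that order (R = Rz(yaw) Ry(pitch) Rx(roll)).
In Python, from plant import get_state, optics, order gives the robot as it stands. The module is installed in compiled form; this text tells all that it offers.
- The arm moves only by the tool send_rows, never from a script. Its argument "moves" is a list of rows, each an object with "slide": the shift along the tool's x, y, z as a fraction of full scale, a list of three; "turn": the turn about the tool's z as a fraction of full scale; "gripper": the opening, from 0 (shut) to 1 (fully open). A call has exactly 5 rows; each row is the pose to reach, as a shift and turn from the pose commanded when the call began, along the tool's axes at that moment; what a row does not reach only later rows make up. Full scale, the value 1, is 150 mm for a shift and 90 degrees for a turn. A row lasts 1/12 s, in which the tool goes at most 41.7 mm and 7.16 degrees, less where a joint would pass 70% of its speed; a pose out of reach is approached as far as the arm can. A call with a number of a shift or a turn outside -1 to 1 is refused whole. A call with a gripper value outside its range is refused whole. The fingers move at their own pace and stop on an object; "newtons" is the grip in N (left out, the last holds). Time passes only in rows, so rows that repeat a pose let the fingers close, or fill a call up. It gives the time, the measured TCP pose, the force, the opening and the grip force at its end, in the units of the state.
- get_state(): the state, without advancing time (a new reading comes with each control period).
- optics.capture(name): name is "scene" or "top" or "wrist"; returns a dict with "img" (480x640x3 uint8, red, green, blue), "intrinsics" (3x3 intrinsics, pixels), "origin" and "attitude" of the camera in the world. Camera axes: x right, y down, z forward; pixel columns grow to the right and rows downward; lengths in m; the calibration is good to about 2 mm. A picture is of the moment at which its call begins. There is no depth.
- order.close_job(): hands the job in; it is judged then, once.
Trained networks look in the newest picture that a camera, given by its name, has taken for a name from the list of things; names that differ only in an ending like _2 or _b are one class to them, and where a whole thing is asked for, a point or a joint stands for the part that bears it (a point fixed in the world has none). Each returns a list of dicts, best first, with "p" (0 to 1); they miss things now and then, are a little off and sometimes report something else, mostly with a low value. They report only what shows in the picture. A call takes as long as a camera call. They do not tell look-alikes from the thing itself.
- optics.look_for(camera, name): "location" ([x, y, z] in m, in world coordinates, good to about 4 mm: the middle of the surface that is visible of it).
The state is a dict: "time_s": time; "joints": joint angles; "qd": joint speeds; "joint_torque": joint torques, N m; "tcp_pos": TCP position; "eef_rot": TCP orientation; "contact_force": force on the tool from outside, world axes, zero at the start; "moment": the same for the moment, N m; "gripper_width": finger opening in m; "gripper_force": force on a finger pad.
Only numpy, scipy, OpenCV 4.12 (cv2) and the standard library are available. Lean on these libraries where they do the work, as an engineer would, in place of code of your own. Each camera call takes 0.05 s, during which the arm holds its last target. There are 200 camera calls.

## Working session

There is one attempt and no reset: what is moved stays moved. The work goes in short steps, Python scripts to look and compute and a tool call to move; the robot and the scene stay as the last step left them, time stands still between calls to the robot, and variables do not carry over. Pictures are saved under pics/ and viewed, at most 10 in all, crops included, and the job is handed in when it is done.

Besides the shell and the picture viewer there is one more tool, called after ">>>" in YAML: its name, and indented under it one key for each argument. send_rows: Moves the arm, as the interface text tells. Shift numbers are shares of 150 mm and turn numbers shares of 90 degrees, none past 1 either way. Its arguments: {"type":"object","properties":{"moves":{"type":"array"},"newtons":{"type":"number"}},"required":["moves"]}

```bash
mkdir -p pics
cat > h.py <<'E'
import numpy as np, cv2
from scipy.spatial.transform import Rotation as R
from plant import get_state, optics, order
def snap(n,f=None):
    c=optics.capture(n)
    if f: cv2.imwrite('pics/'+f,c['img'][:,:,::-1])
    return c
def att(c):
    a=np.array(c['attitude'],float)
    return a if a.shape==(3,3) else R.from_euler('xyz',a,degrees=True).as_matrix()
def atz(c,u,v,z):
    K=np.array(c['intrinsics']);o=np.array(c['origin'])
    d=att(c)@np.linalg.inv(K)@[u,v,1]; return o+d*(z-o[2])/d[2]
def px(c,p):
    q=np.array(c['intrinsics'])@(att(c).T@(np.array(p)-np.array(c['origin']))); return q[:2]/q[2]
E
python3 - <<'E'
from h import *
print(get_state())
for cam in ('scene','top'):
    c=snap(cam,cam+'0.png'); print(cam,c['origin'],c['attitude'],c['intrinsics'])
    for n in ['dock','shaver','shaver_head','shaver_foot','cup_mouth','cup_in','lever_pad','hinge','runway','timer','knob_grip','detergent','jar','scoop','mug','carton','roller','brush']:
        try:
            for r in optics.look_for(cam,n)[:3]: print(n,np.round(r['location'],3),round(r['p'],2),np.round(px(c,r['location'])))
        except Exception as e: print(n,e)
E
```

```text
{'time_s': 0.0, 'joints': array([ 8.12513397e+01,  2.05908381e+01,  6.33613377e-01, -1.67484294e-02,
       -7.01345908e+01, -1.65079284e+01]), 'qd': array([-0.03424377, -0.07791023,  0.03442599, -0.01716273, -0.03063323,
       -0.09293358]), 'joint_torque': array([ 1.88911377e-03, -5.82719994e+01,  2.93042582e+01,  6.99693426e+00,
        6.73938019e-03, -1.76447916e-04]), 'tcp_pos': array([0.28783087, 0.61003122, 0.2256388 ]), 'eef_rot': array([ 1.79907495e+02, -1.09956793e-02, -2.52622838e+01]), 'contact_force': array([-0.42022849, -0.30283098,  0.06247218]), 'moment': array([ 0.01102615,  0.03894481, -0.01496173]), 'gripper_force': 0.0, 'gripper_width': 0.08752559919641738}
scene [ 1.17429169 -0.75029209  0.83056363] [-124.43143636    0.34636413   38.36452982] [[473.0750793    0.         328.98512973]
 [  0.         473.0750793  237.04827307]
 [  0.           0.           1.        ]]
dock [0.495 0.212 0.082] 0.75 [352. 221.]
dock [0.533 0.154 0.036] 0.6 [351. 247.]
dock [ 0.508 -0.367  0.068] 0.47 [200. 342.]
shaver [0.536 0.009 0.074] 0.6 [320. 261.]
shaver [0.583 0.453 0.103]
[... 2488 characters left out ...]
ip [0.53  0.026 0.074] 0.6 [324. 264.]
detergent [0.529 0.025 0.071] 0.67 [325. 265.]
detergent [0.567 0.463 0.144] 0.59 [133. 241.]
jar [ 0.73  -0.067  0.103] 0.81 [365. 181.]
jar [0.772 0.128 0.061] 0.69 [285. 166.]
jar [ 0.509 -0.359  0.067] 0.25 [483. 277.]
scoop [0.385 0.031 0.01 ] 0.72 [321. 324.]
scoop [0.498 0.146 0.01 ] 0.72 [275. 278.]
mug [0.381 0.452 0.036] 0.95 [147. 323.]
mug [0.5   0.146 0.014] 0.33 [276. 277.]
carton [0.771 0.127 0.06 ] 0.8 [285. 166.]
carton [0.496 0.146 0.01 ] 0.61 [275. 279.]
carton [ 0.502 -0.357  0.067] 0.18 [483. 280.]
roller [ 0.729 -0.283  0.039] 0.64 [449. 189.]
roller [0.529 0.029 0.078] 0.38 [323. 264.]
brush [ 0.362 -0.123  0.019] 0.68 [383. 335.]
```

View pictures.

View pics/scene0.png

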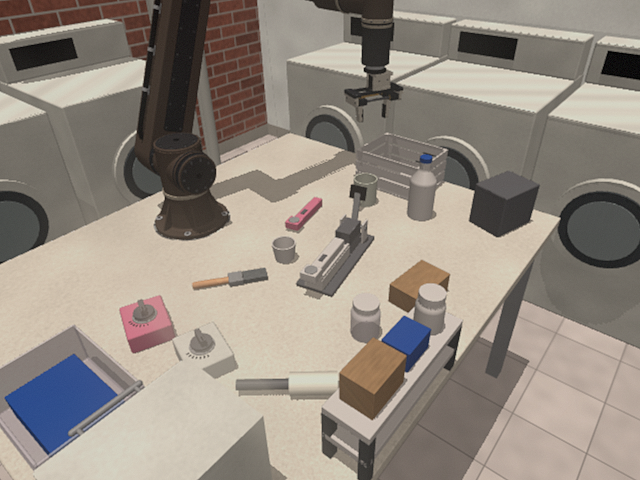

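```bash
python3 -c "
import cv2
i=cv2.imread('pics/top0.png')
a=cv2.resize(i[190:330,200:400],(800,560),interpolation=cv2.INTER_CUBIC);cv2.imwrite('pics/topdock.png',a)
a=cv2.resize(i[230:400,420:560],None,fx=3.5,fy=3.5,interpolation=cv2.INTER_CUBIC);cv2.imwrite('pics/toptimer.png',a)"
```

```text
(no output)
```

View pics/topdock.png

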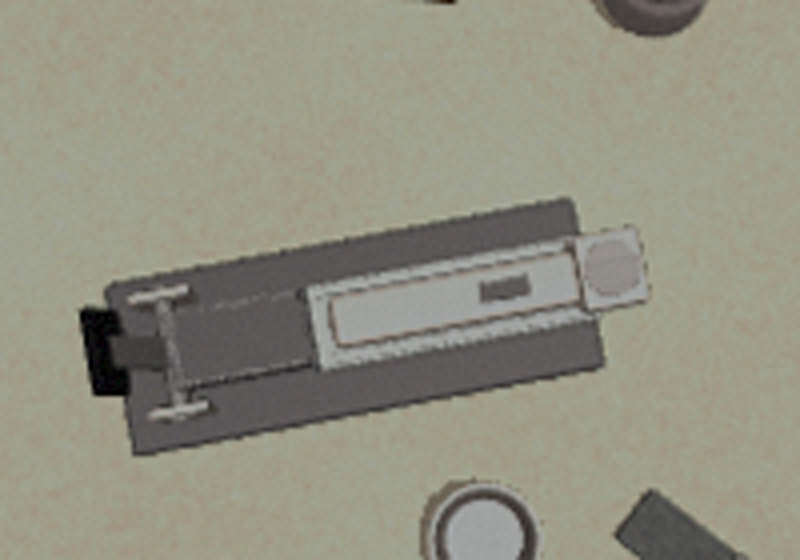

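View pics/toptimer.png

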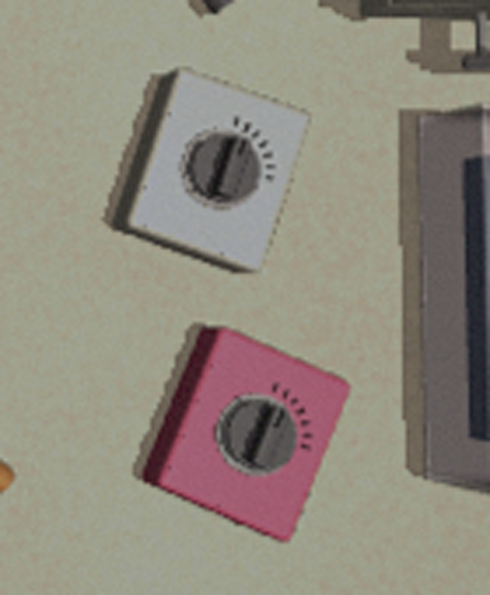

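Run:
```python
from h import *
c=snap('top')
P=[atz(c,200+u/4,190+v/4,.012)[:2] for u,v in [(108,283),(570,198),(605,366),(135,453)]]
P=np.array(P);print(P.round(4))
print([np.linalg.norm(P[i]-P[(i+1)%4]).round(4) for i in range(4)])
ex=(P[1]+P[2]-P[0]-P[3]);ex/=np.linalg.norm(ex); ey=np.array([-ex[1],ex[0]])
ctr=P.mean(0);o=ctr-.05*ex
print('dock',o,'yaw',np.degrees(np.arctan2(ex[1],ex[0])))
def f(u,v,z):
    q=atz(c,200+u/4,190+v/4,z)[:2]-o; return (np.array([q@ex,q@ey])*1e3).round(1)
print('head end corners z80',f(637,227,.08),f(650,300,.08),'handle foot',f(330,300,.074),'cheeks z80',f(160,293,.08),f(180,411,.08),'cup mouth top z.081',f(305,292,.081),f(318,370,.081))
print('runway end',f(312,288,.053))
# timer
K=[atz(c,420+u/3.5,230+v/3.5,.05)[:2] for u,v in [(182,70),(310,113),(258,270),(130,230)]]
K=np.array(K);print(K.round(4),K.mean(0),[np.linalg.norm(K[i]-K[(i+1)%4]).round(4) for i in range(4)])
a=atz(c,420+240/3.5,230+140/3.5,.084);b=atz(c,420+214/3.5,230+196/3.5,.084);s=atz(c,420+222/3.5,230+169/3.5,.064)
print('bar',a,b,np.degrees(np.arctan2(*(a-b)[1::-1])),'skirt',s)
i=cv2.imread('pics/scene0.png')
cv2.imwrite('pics/sc1.png',cv2.resize(i[170:300,285:395],None,fx=4.5,fy=4.5,interpolation=cv2.INTER_CUBIC))
cv2.imwrite('pics/sc2.png',cv2.resize(i[310:380,160:250],None,fx=6,fy=6,interpolation=cv2.INTER_CUBIC))
```

```text
[[ 0.5386  0.2682]
 [ 0.5989 -0.02  ]
 [ 0.4935 -0.0436]
 [ 0.4331  0.2473]]
[np.float64(0.2944), np.float64(0.108), np.float64(0.2971), np.float64(0.1075)]
dock [0.50582694 0.16190518] yaw -78.22419705007349
head end corners z80 [227.9  21.5] [227.1 -23.1] handle foot [39.2 12.2] cheeks z80 [-59.2  34.2] [-59.4 -37.1] cup mouth top z.081 [25.7 19. ] [ 25.1 -28.1]
runway end [29.  23.4]
[[ 0.5753 -0.337 ]
 [ 0.547  -0.4269]
 [ 0.4366 -0.3888]
 [ 0.4624 -0.2996]] [ 0.5053303  -0.36308076] [np.float64(0.0943), np.float64(0.1168), np.float64(0.0929), np.float64(0.1189)]
bar [ 0.52408252 -0.36662598  0.084     ] [ 0.48547244 -0.34837084  0.084     ] -25.305144896913138 skirt [ 0.50535499 -0.36015876  0.064     ]
```

View pics/sc1.png

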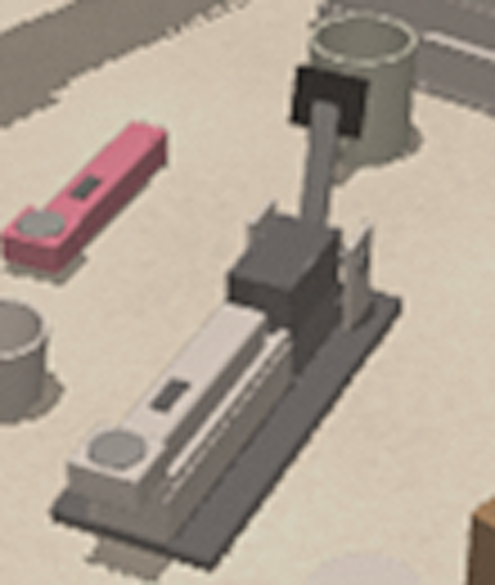

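```bash
cat >> h.py <<'E'
O=np.array([.5058,.1619]);YD=-78.2
ex=np.array([np.cos(np.radians(YD)),np.sin(np.radians(YD))]);ey=np.array([-ex[1],ex[0]])
def dk(x,y,z): return np.r_[O+ex*x+ey*y,z]
def todk(p): q=np.array(p[:2])-O; return (np.r_[q@ex,q@ey,p[2]]*1e3).round(1)
def plan(goal,yaw=None):
    s=get_state();r=s['eef_rot'];M=R.from_euler('xyz',[180,0,r[2]],degrees=True).as_matrix()
    d=M.T@(np.array(goal)-s['tcp_pos'])/.15
    print('slide',d.round(3),'turn',None if yaw is None else round((r[2]-yaw)/90,3))
def st():
    s=get_state();print(s['time_s'],s['tcp_pos'].round(4),s['eef_rot'].round(2),'dock',todk(s['tcp_pos']),s['contact_force'].round(1),s['moment'].round(2),s['joints'].round(0),s['gripper_width'],s['gripper_force'])
E
python3 -c "
from h import *
plan(dk(.262,-.001,.2),YD); print(dk(.262,-.001,.2))"
```

```text
slide [3.636 3.483 0.177] turn 0.588
[ 0.5583991  -0.09476775  0.2       ]
```

>>> send_rows:
  moves:
    - {"slide": [0.9,0.87,0],"turn": 0,"gripper": 0}
    - {"slide": [0.9,0.87,0],"turn": 0,"gripper": 0}
    - {"slide": [0.9,0.87,0],"turn": 0,"gripper": 0}
    - {"slide": [0.9,0.87,0],"turn": 0,"gripper": 0}
    - {"slide": [0.9,0.87,0],"turn": 0,"gripper": 0}
  newtons: 20

```text
time_s: 2.37
tcp_pos: [0.355, 0.4311, 0.2269]
eef_rot: [180.0, 0.0, -25.3]
contact_force: [0.4, 0.5, -0.9]
gripper_width: 0.0598
gripper_force: 0.0
```

>>> send_rows:
  moves:
    - {"slide": [0.9,0.87,0],"turn": 0,"gripper": 0}
    - {"slide": [0.9,0.87,0],"turn": 0,"gripper": 0}
    - {"slide": [0.9,0.87,0],"turn": 0,"gripper": 0}
    - {"slide": [0.9,0.87,0],"turn": 0,"gripper": 0}
    - {"slide": [0.9,0.87,0],"turn": 0,"gripper": 0}

```text
time_s: 2.78
tcp_pos: [0.4212, 0.2557, 0.2269]
eef_rot: [-180.0, -0.0, -25.3]
contact_force: [-0.8, -0.1, 0.1]
gripper_width: 0.0264
gripper_force: 0.0
```

>>> send_rows:
  moves:
    - {"slide": [0.9,0.87,0],"turn": 0,"gripper": 0}
    - {"slide": [0.9,0.87,0],"turn": 0,"gripper": 0}
    - {"slide": [0.9,0.87,0],"turn": 0,"gripper": 0}
    - {"slide": [0.9,0.87,0],"turn": 0,"gripper": 0}
    - {"slide": [0.9,0.87,0],"turn": 0,"gripper": 0}

```text
time_s: 3.2
tcp_pos: [0.4878, 0.0803, 0.2269]
eef_rot: [-180.0, -0.0, -25.3]
contact_force: [-0.2, 0.6, 0.4]
gripper_width: 0.0004
gripper_force: 0.0
```

>>> send_rows:
  moves:
    - {"slide": [0.93,0.87,0.1],"turn": 0.4,"gripper": 0}
    - {"slide": [0.93,0.87,0.1],"turn": 0.4,"gripper": 0}
    - {"slide": [0.93,0.87,0.1],"turn": 0.4,"gripper": 0}
    - {"slide": [0.93,0.87,0.1],"turn": 0.4,"gripper": 0}
    - {"slide": [0.93,0.87,0.1],"turn": 0.4,"gripper": 0}

```text
time_s: 3.62
tcp_pos: [0.5585, -0.0973, 0.2112]
eef_rot: [180.0, -0.0, -61.5]
contact_force: [1.0, 0.2, -0.8]
gripper_width: 0.0003
gripper_force: 0.0
```

```bash
python3 -c "
from h import *
st();plan(dk(.262,-.001,.15),YD)"
```

```text
3.6167 [ 0.5585 -0.0973  0.2112] [ 1.7999e+02 -2.0000e-02 -6.1500e+01] dock [264.5  -1.5 211.2] [ 1.   0.2 -0.8] [ 0.13 -0.03  0.03] [ 10.  11. -15.   0. -64.  19.] 0.00025413207650237357 0.0
slide [-0.015 -0.008  0.408] turn 0.186
```

>>> send_rows:
  moves:
    - {"slide": [0,0,0.3],"turn": 0.1,"gripper": 0}
    - {"slide": [0,0,0.6],"turn": 0.186,"gripper": 0}
    - {"slide": [0,0,0.8],"turn": 0.186,"gripper": 0}
    - {"slide": [-0.01,-0.01,0.95],"turn": 0.186,"gripper": 0}
    - {"slide": [-0.015,-0.008,1.0],"turn": 0.186,"gripper": 0}

```text
time_s: 4.03
tcp_pos: [0.5552, -0.0918, 0.0576]
eef_rot: [179.7, 0.0, -77.9]
contact_force: [0.2, -0.2, 0.2]
gripper_width: 0.0006
gripper_force: 0.0
```

Run:
```python
from h import *
st();plan(dk(.15,-.001,.0615),YD)
c=snap('scene');cv2.imwrite('pics/pre.png',cv2.resize(c['img'][190:320,260:400,::-1],None,fx=4.5,fy=4.5))
```

```text
4.0333 [ 0.5552 -0.0918  0.0576] [ 1.7965e+02  5.0000e-02 -7.7870e+01] dock [258.4  -3.5  57.6] [ 0.2 -0.2  0.2] [ 0.11  0.01 -0.02] [ 11.  20. -25.  -0. -45.   2.] 0.0006259340589412962 0.0
slide [-0.723 -0.021 -0.026] turn 0.004
```

View pics/pre.png

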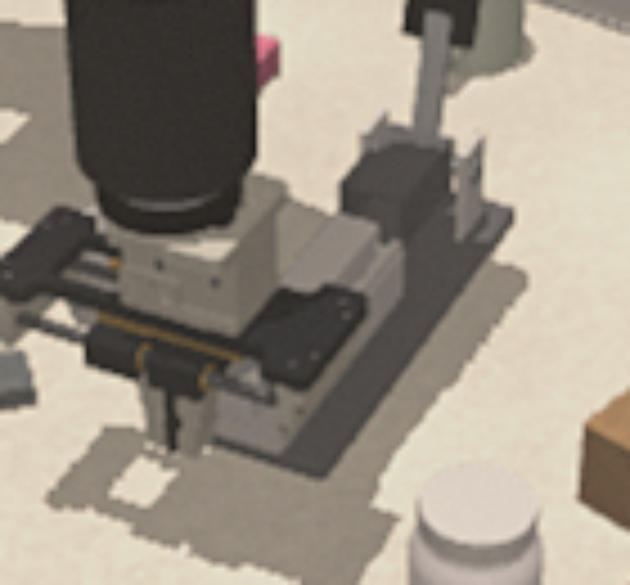

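>>> send_rows:
  moves:
    - {"slide": [-0.08,-0.015,-0.015],"turn": 0,"gripper": 0}
    - {"slide": [-0.15,-0.02,-0.02],"turn": 0,"gripper": 0}
    - {"slide": [-0.22,-0.02,-0.02],"turn": 0,"gripper": 0}
    - {"slide": [-0.29,-0.02,-0.02],"turn": 0,"gripper": 0}
    - {"slide": [-0.36,-0.02,-0.02],"turn": 0,"gripper": 0}

```text
time_s: 4.5
tcp_pos: [0.55, -0.0367, 0.0662]
eef_rot: [-179.8, -0.0, -77.8]
contact_force: [0.7, -2.8, 2.7]
gripper_width: 0.0005
gripper_force: 1.4
```

>>> send_rows:
  moves:
    - {"slide": [-0.06,0,0],"turn": 0,"gripper": 0}
    - {"slide": [-0.12,0,0],"turn": 0,"gripper": 0}
    - {"slide": [-0.18,0,0],"turn": 0,"gripper": 0}
    - {"slide": [-0.24,0,0],"turn": 0,"gripper": 0}
    - {"slide": [-0.3,0,0],"turn": 0,"gripper": 0}

```text
time_s: 4.92
tcp_pos: [0.5395, 0.0068, 0.0646]
eef_rot: [180.0, -0.0, -77.8]
contact_force: [-0.2, -3.1, 2.0]
gripper_width: 0.0005
gripper_force: 1.4
```

Run:
```python
from h import *
st();plan(dk(.1455,-.001,.0615),YD)
```

```text
4.9167 [0.5395 0.0068 0.0646] [180.   -0.  -77.8] dock [158.7   1.3  64.6] [-0.2 -3.1  2. ] [-0.9  -0.33 -0.04] [ 22.  17. -28.   0. -45.  -9.] 0.0005354464280804532 1.4363555610179901
slide [-0.088  0.014  0.021] turn 0.004
```

>>> send_rows:
  moves:
    - {"slide": [-0.02,0.01,0.01],"turn": 0,"gripper": 0}
    - {"slide": [-0.04,0.01,0.01],"turn": 0,"gripper": 0}
    - {"slide": [-0.06,0.01,0.01],"turn": 0,"gripper": 0}
    - {"slide": [-0.075,0.01,0.01],"turn": 0,"gripper": 0}
    - {"slide": [-0.08,0.01,0.01],"turn": 0,"gripper": 0}

```text
time_s: 5.33
tcp_pos: [0.5357, 0.0176, 0.0629]
eef_rot: [180.0, 0.0, -77.8]
contact_force: [1.6, -2.9, -0.5]
gripper_width: 0.0004
gripper_force: 1.4
```

Run:
```python
from h import *
st()
```

```text
5.3333 [0.5357 0.0176 0.0629] [180.     0.   -77.81] dock [147.4  -0.2  62.9] [ 1.6 -2.9 -0.5] [-0.77 -0.81 -0.08] [ 23.  17. -29.  -0. -44. -11.] 0.0004230968016084688 1.3714109853708578
```

>>> send_rows:
  moves:
    - {"slide": [-0.005,0,0],"turn": 0,"gripper": 0}
    - {"slide": [-0.01,0,0],"turn": 0,"gripper": 0}
    - {"slide": [-0.015,0,0],"turn": 0,"gripper": 0}
    - {"slide": [-0.02,0,0],"turn": 0,"gripper": 0}
    - {"slide": [-0.02,0,0],"turn": 0,"gripper": 0}

```text
time_s: 5.75
tcp_pos: [0.5351, 0.0203, 0.0631]
eef_rot: [-180.0, 0.0, -77.8]
contact_force: [2.4, -1.3, -0.1]
gripper_width: 0.0002
gripper_force: 1.1
```

Run:
```python
from h import *
st()
```

```text
5.75 [0.5351 0.0203 0.0631] [-180.      0.    -77.82] dock [144.6  -0.3  63.1] [ 2.4 -1.3 -0.1] [-0.63 -0.82 -0.08] [ 23.  17. -29.  -0. -44. -11.] 0.00022585865505754288 1.1397639162896667
```

Not at the stop yet; keep creeping.

>>> send_rows:
  moves:
    - {"slide": [-0.007,0,0],"turn": 0,"gripper": 0}
    - {"slide": [-0.014,0,0],"turn": 0,"gripper": 0}
    - {"slide": [-0.02,0,0],"turn": 0,"gripper": 0}
    - {"slide": [-0.027,0,0],"turn": 0,"gripper": 0}
    - {"slide": [-0.027,0,0],"turn": 0,"gripper": 0}

```text
time_s: 6.17
tcp_pos: [0.5349, 0.0212, 0.0634]
eef_rot: [180.0, -0.2, -77.8]
contact_force: [9.9, -22.8, -0.2]
gripper_width: 0.0005
gripper_force: 12.1
```

Run:
```python
from h import *
st()
```

```text
6.1667 [0.5349 0.0212 0.0634] [179.96  -0.24 -77.78] dock [143.7  -0.3  63.4] [  9.9 -22.8  -0.2] [-8.19 -3.74 -0.11] [ 23.  17. -29.   0. -44. -11.] 0.00046374664286866234 12.066165187679871
```

>>> send_rows:
  moves:
    - {"slide": [-0.007,0,0],"turn": 0,"gripper": 0}
    - {"slide": [-0.014,0,0],"turn": 0,"gripper": 0}
    - {"slide": [-0.02,0,0],"turn": 0,"gripper": 0}
    - {"slide": [-0.027,0,0],"turn": 0,"gripper": 0}
    - {"slide": [-0.027,0,0],"turn": 0,"gripper": 0}

```text
time_s: 6.58
tcp_pos: [0.5347, 0.0216, 0.064]
eef_rot: [179.9, -0.5, -77.8]
contact_force: [18.1, -45.6, 0.2]
gripper_width: 0.0002
gripper_force: 23.9
```

Run:
```python
from h import *
st()
```

```text
6.5833 [0.5347 0.0216 0.064 ] [179.91  -0.49 -77.77] dock [143.3  -0.4  64. ] [ 18.1 -45.6   0.2] [-16.37  -6.62  -0.13] [ 24.  17. -29.   1. -44. -12.] 0.0002357148741570809 23.87473791372031
```

>>> send_rows:
  moves:
    - {"slide": [0.15,0,0],"turn": 0,"gripper": 0}
    - {"slide": [0.2,0,-0.2],"turn": 0,"gripper": 0}
    - {"slide": [0.2,0,-0.5],"turn": 0,"gripper": 0}
    - {"slide": [0.2,0,-0.75],"turn": 0,"gripper": 0}
    - {"slide": [0.2,0,-1],"turn": 0,"gripper": 0}

```text
time_s: 7.0
tcp_pos: [0.5388, -0.0014, 0.2148]
eef_rot: [179.9, 0.0, -77.8]
contact_force: [0.9, 0.0, 0.0]
gripper_width: 0.0003
gripper_force: 0.0
```

```bash
sed -i 's/^O=.*/O=np.array([.5054,.1639]);YD=-78.2/' h.py
python3 - <<'E'
from h import *
st();plan(dk(-.055,-.000,.2),YD)
for t in (75,60,45,30,15,0,-10,-17):
    a=np.radians(t);s=100; print(t,np.round([-60-s*np.cos(a)+4*np.sin(a),60+s*np.sin(a)+4*np.cos(a)],1))
E
```

```text
7.0 [ 0.5388 -0.0014  0.2148] [ 1.7993e+02  2.0000e-02 -7.7840e+01] dock [168.6  -1.1 214.8] [0.9 0.  0. ] [ 0.21 -0.23  0.01] [ 21.   8. -17.  -0. -64.  -9.] 0.0003372756860606942 0.0
slide [-1.491 -0.016  0.099] turn 0.004
75 [-82.  157.6]
60 [-106.5  148.6]
45 [-127.9  133.5]
30 [-144.6  113.5]
15 [-155.6   89.7]
0 [-160.   64.]
-10 [-159.2   46.6]
-17 [-156.8   34.6]
```

>>> send_rows:
  moves:
    - {"slide": [-0.25,0,0],"turn": 0,"gripper": 0}
    - {"slide": [-0.5,0,0],"turn": 0,"gripper": 0}
    - {"slide": [-0.7,0,0],"turn": 0,"gripper": 0}
    - {"slide": [-0.75,-0.01,0],"turn": 0,"gripper": 0}
    - {"slide": [-0.75,-0.01,0],"turn": 0,"gripper": 0}

```text
time_s: 7.42
tcp_pos: [0.5165, 0.1112, 0.2128]
eef_rot: [180.0, 0.0, -77.6]
contact_force: [0.8, -0.3, 0.2]
gripper_width: 0.0
gripper_force: 0.0
```

>>> send_rows:
  moves:
    - {"slide": [-0.25,0,0],"turn": 0,"gripper": 0}
    - {"slide": [-0.5,0,0.1],"turn": 0,"gripper": 0}
    - {"slide": [-0.7,0,0.2],"turn": 0,"gripper": 0}
    - {"slide": [-0.74,0,0.32],"turn": 0,"gripper": 0}
    - {"slide": [-0.74,0,0.4],"turn": 0,"gripper": 0}

```text
time_s: 7.83
tcp_pos: [0.4928, 0.2186, 0.1511]
eef_rot: [179.9, -0.0, -77.7]
contact_force: [-0.0, -0.5, -0.4]
gripper_width: 0.0006
gripper_force: 0.0
```

Run:
```python
from h import *
st();plan(dk(-.070,-.000,.152),YD)
c=snap('scene');cv2.imwrite('pics/lev.png',cv2.resize(c['img'][140:300,260:440,::-1],None,fx=3.5,fy=3.5))
```

```text
7.8333 [0.4928 0.2186 0.1511] [ 1.7987e+02 -2.0000e-02 -7.7700e+01] dock [-56.2  -1.1 151.1] [-0.  -0.5 -0.4] [-0.04  0.01  0.  ] [ 45.  12. -22.  -0. -56. -32.] 0.0005616122025541161 0.0
slide [-0.092 -0.008 -0.006] turn 0.006
```

View pics/lev.png

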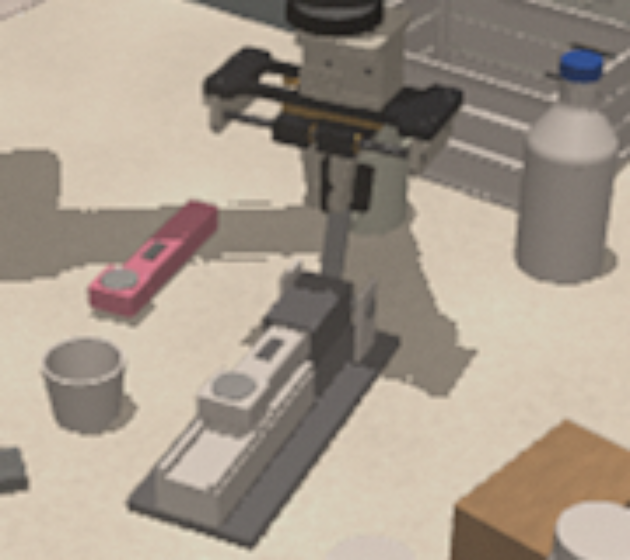

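>>> send_rows:
  moves:
    - {"slide": [-0.09,-0.008,-0.005],"turn": 0,"gripper": 0}
    - {"slide": [-0.145,-0.008,0],"turn": 0,"gripper": 0}
    - {"slide": [-0.2,-0.008,0.024],"turn": 0,"gripper": 0}
    - {"slide": [-0.253,-0.008,0.047],"turn": 0,"gripper": 0}
    - {"slide": [-0.3,-0.008,0.075],"turn": 0,"gripper": 0}

```text
time_s: 8.3
tcp_pos: [0.486, 0.2628, 0.1426]
eef_rot: [-179.9, 0.0, -77.8]
contact_force: [-0.8, -2.6, 5.7]
gripper_width: 0.0006
gripper_force: 2.2
```

Run:
```python
from h import *
st()
```

```text
8.3 [0.486  0.2628 0.1426] [-1.7991e+02  4.0000e-02 -7.7810e+01] dock [-100.7    1.3  142.6] [-0.8 -2.6  5.7] [-0.63  0.23 -0.04] [ 49.  13. -22.   0. -55. -37.] 0.0005963747094570675 2.2309063095599413
```

>>> send_rows:
  moves:
    - {"slide": [-0.047,0.005,0.03],"turn": 0,"gripper": 0}
    - {"slide": [-0.093,0.005,0.067],"turn": 0,"gripper": 0}
    - {"slide": [-0.133,0.005,0.107],"turn": 0,"gripper": 0}
    - {"slide": [-0.173,0.005,0.15],"turn": 0,"gripper": 0}
    - {"slide": [-0.207,0.005,0.2],"turn": 0,"gripper": 0}

```text
time_s: 8.72
tcp_pos: [0.4788, 0.2936, 0.1118]
eef_rot: [-179.9, 0.1, -77.8]
contact_force: [2.5, 0.0, 4.4]
gripper_width: 0.0002
gripper_force: 1.8
```

>>> send_rows:
  moves:
    - {"slide": [-0.027,0,0.053],"turn": 0,"gripper": 0}
    - {"slide": [-0.047,0,0.107],"turn": 0,"gripper": 0}
    - {"slide": [-0.067,0,0.16],"turn": 0,"gripper": 0}
    - {"slide": [-0.08,0,0.213],"turn": 0,"gripper": 0}
    - {"slide": [-0.093,0,0.267],"turn": 0,"gripper": 0}

```text
time_s: 9.13
tcp_pos: [0.4751, 0.3057, 0.0706]
eef_rot: [180.0, -0.0, -77.8]
contact_force: [1.7, -1.5, 2.7]
gripper_width: 0.0008
gripper_force: 1.1
```

Run:
```python
from h import *
st()
```

```text
9.1333 [0.4751 0.3057 0.0706] [ 1.7996e+02 -3.0000e-02 -7.7810e+01] dock [-145.    -0.6   70.6] [ 1.7 -1.5  2.7] [-0.29 -0.6   0.  ] [ 53.  19. -25.  -0. -47. -40.] 0.0007849785237577678 1.113288662636478
```

>>> send_rows:
  moves:
    - {"slide": [-0.01,0,0.04],"turn": 0,"gripper": 0}
    - {"slide": [-0.02,0,0.08],"turn": 0,"gripper": 0}
    - {"slide": [-0.027,0,0.12],"turn": 0,"gripper": 0}
    - {"slide": [-0.027,0,0.155],"turn": 0,"gripper": 0}
    - {"slide": [-0.027,0,0.187],"turn": 0,"gripper": 0}

```text
time_s: 9.55
tcp_pos: [0.4742, 0.3094, 0.0429]
eef_rot: [180.0, -0.0, -77.8]
contact_force: [1.5, -0.6, 1.6]
gripper_width: 0.0005
gripper_force: 0.7
```

>>> send_rows:
  moves:
    - {"slide": [0,0,0.007],"turn": 0,"gripper": 0}
    - {"slide": [0,0,0.014],"turn": 0,"gripper": 0}
    - {"slide": [0,0,0.02],"turn": 0,"gripper": 0}
    - {"slide": [0,0,0.02],"turn": 0,"gripper": 0}
    - {"slide": [0,0,0.02],"turn": 0,"gripper": 0}

```text
time_s: 9.97
tcp_pos: [0.4746, 0.3099, 0.0409]
eef_rot: [-180.0, 0.0, -77.8]
contact_force: [-0.2, 0.6, 0.1]
gripper_width: 0.0004
gripper_force: 0.1
```

Run:
```python
from h import *
st()
```

```text
9.9667 [0.4746 0.3099 0.0409] [-1.7998e+02  2.0000e-02 -7.7810e+01] dock [-149.2   -0.3   40.9] [-0.2  0.6  0.1] [0.02 0.01 0.02] [ 53.  21. -26.  -0. -43. -41.] 0.0004218896347078667 0.0667631505348254
```

>>> send_rows:
  moves:
    - {"slide": [0,0,0.01],"turn": 0,"gripper": 0}
    - {"slide": [0,0,0.02],"turn": 0,"gripper": 0}
    - {"slide": [0,0,0.03],"turn": 0,"gripper": 0}
    - {"slide": [0,0,0.03],"turn": 0,"gripper": 0}
    - {"slide": [0,0,0.03],"turn": 0,"gripper": 0}

```text
time_s: 10.38
tcp_pos: [0.475, 0.3099, 0.0394]
eef_rot: [-179.9, 0.0, -77.7]
contact_force: [-9.1, -5.3, 29.7]
gripper_width: 0.0003
gripper_force: 13.8
```

Run:
```python
from h import *
st()
c=snap('scene');cv2.imwrite('pics/up.png',cv2.resize(c['img'][140:300,260:440,::-1],None,fx=3.5,fy=3.5))
```

```text
10.3833 [0.475  0.3099 0.0394] [-1.799e+02  2.000e-02 -7.774e+01] dock [-1.491e+02  1.000e-01  3.940e+01] [-9.1 -5.3 29.7] [-1.99  3.41 -0.11] [ 53.  21. -26.   0. -42. -41.] 0.00026790566560176975 13.76466282623329
```

View pics/up.png

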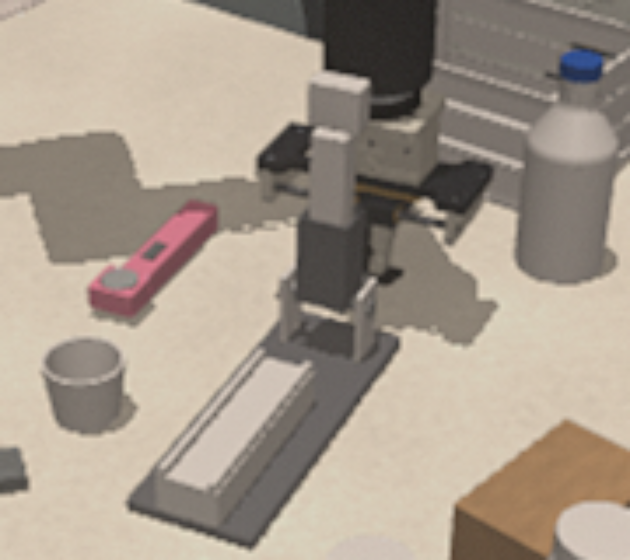

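>>> send_rows:
  moves:
    - {"slide": [0,0,-0.1],"turn": 0,"gripper": 0}
    - {"slide": [-0.1,0,-0.3],"turn": 0,"gripper": 0}
    - {"slide": [-0.1,0,-0.5],"turn": 0,"gripper": 0}
    - {"slide": [-0.1,0,-0.75],"turn": 0,"gripper": 0}
    - {"slide": [-0.1,0,-1],"turn": 0,"gripper": 0}

```text
time_s: 10.85
tcp_pos: [0.4709, 0.3242, 0.1876]
eef_rot: [180.0, -0.0, -77.8]
contact_force: [1.5, 0.7, 0.8]
gripper_width: 0.0004
gripper_force: 0.0
```

>>> send_rows:
  moves:
    - {"slide": [0,0,-0.25],"turn": 0,"gripper": 0}
    - {"slide": [0,0,-0.5],"turn": 0,"gripper": 0}
    - {"slide": [0,0,-0.75],"turn": 0,"gripper": 0}
    - {"slide": [0,0,-1],"turn": 0,"gripper": 0}
    - {"slide": [0,0,-1],"turn": 0,"gripper": 0}

```text
time_s: 11.27
tcp_pos: [0.4738, 0.3258, 0.3451]
eef_rot: [-179.4, 0.3, -77.8]
contact_force: [1.0, 1.2, 2.2]
gripper_width: 0.0002
gripper_force: 0.0
```

Run:
```python
from h import *
st();plan([.5054,-.362,.2],-25.3)
```

```text
11.2667 [0.4738 0.3258 0.3451] [-179.36    0.34  -77.78] dock [-164.9    2.2  345.1] [1.  1.2 2.2] [ 0.18 -0.21  0.02] [ 54.   8.  -1.   0. -80. -42.] 0.0002055749520897784 0.0
slide [4.526 0.765 0.967] turn -0.583
```

>>> send_rows:
  moves:
    - {"slide": [0.25,0.05,0],"turn": 0,"gripper": 0}
    - {"slide": [0.5,0.1,0],"turn": 0,"gripper": 0}
    - {"slide": [0.75,0.15,0],"turn": 0,"gripper": 0}
    - {"slide": [1,0.17,0],"turn": 0,"gripper": 0}
    - {"slide": [1,0.17,0],"turn": 0,"gripper": 0}

```text
time_s: 11.68
tcp_pos: [0.4779, 0.1677, 0.3371]
eef_rot: [-179.9, 0.0, -78.0]
contact_force: [0.7, 0.6, -0.5]
gripper_width: 0.0006
gripper_force: 0.0
```

>>> send_rows:
  moves:
    - {"slide": [0.25,0.05,0],"turn": 0,"gripper": 0}
    - {"slide": [0.5,0.1,0],"turn": 0,"gripper": 0}
    - {"slide": [0.75,0.15,0],"turn": 0,"gripper": 0}
    - {"slide": [1,0.17,0],"turn": 0,"gripper": 0}
    - {"slide": [1,0.17,0],"turn": 0,"gripper": 0}

```text
time_s: 12.1
tcp_pos: [0.4846, 0.0157, 0.3366]
eef_rot: [-180.0, -0.0, -78.0]
contact_force: [0.1, 1.0, 0.9]
gripper_width: 0.0003
gripper_force: 0.0
```

>>> send_rows:
  moves:
    - {"slide": [0.25,0.05,0],"turn": 0,"gripper": 0.4}
    - {"slide": [0.5,0.1,0],"turn": 0,"gripper": 0.4}
    - {"slide": [0.75,0.15,0],"turn": 0,"gripper": 0.4}
    - {"slide": [1,0.17,0],"turn": 0,"gripper": 0.4}
    - {"slide": [1,0.17,0],"turn": 0,"gripper": 0.4}

```text
time_s: 12.52
tcp_pos: [0.4915, -0.1364, 0.3359]
eef_rot: [180.0, -0.1, -78.0]
contact_force: [-0.2, 0.8, 0.7]
gripper_width: 0.0281
gripper_force: 0.0
```

>>> send_rows:
  moves:
    - {"slide": [0.25,0.05,0.1],"turn": -0.08,"gripper": 0.4}
    - {"slide": [0.5,0.1,0.2],"turn": -0.16,"gripper": 0.4}
    - {"slide": [0.75,0.15,0.3],"turn": -0.24,"gripper": 0.4}
    - {"slide": [1,0.17,0.4],"turn": -0.3,"gripper": 0.4}
    - {"slide": [1,0.17,0.4],"turn": -0.3,"gripper": 0.4}

```text
time_s: 12.93
tcp_pos: [0.4976, -0.2866, 0.2734]
eef_rot: [179.9, 0.1, -50.5]
contact_force: [-0.7, 0.7, -0.8]
gripper_width: 0.0348
gripper_force: 0.0
```

Run:
```python
from h import *
st();plan([.5054,-.362,.2],-25.3)
```

```text
12.9333 [ 0.4976 -0.2866  0.2734] [ 1.7989e+02  1.4000e-01 -5.0470e+01] dock [439.4 -99.7 273.4] [-0.7  0.7 -0.8] [0.18 0.04 0.01] [-10.  10.  -8.  -0. -73.  50.] 0.034766498016307844 0.0
slide [0.421 0.28  0.49 ] turn -0.28
```

>>> send_rows:
  moves:
    - {"slide": [0.2,0.14,0.2],"turn": -0.08,"gripper": 0.4}
    - {"slide": [0.42,0.28,0.4],"turn": -0.16,"gripper": 0.4}
    - {"slide": [0.42,0.28,0.49],"turn": -0.24,"gripper": 0.4}
    - {"slide": [0.42,0.28,0.49],"turn": -0.28,"gripper": 0.4}
    - {"slide": [0.42,0.28,0.49],"turn": -0.28,"gripper": 0.4}

```text
time_s: 13.35
tcp_pos: [0.5047, -0.3595, 0.2003]
eef_rot: [180.0, 0.2, -25.5]
contact_force: [-0.2, 0.2, -0.2]
gripper_width: 0.0351
gripper_force: 0.0
```

Run:
```python
from h import *
st()
c=snap('wrist','w1.png');print(c['origin'],c['attitude'])
for r in optics.look_for('wrist','knob_grip'): print(r, px(c,r['location']))
```

```text
13.35 [ 0.5047 -0.3595  0.2003] [179.98   0.23 -25.54] dock [ 512.2 -107.7  200.3] [-0.2  0.2 -0.2] [-0.04  0.03 -0.01] [-17.  17.  -9.  -0. -65.  82.] 0.03509485310758501 0.0
[ 0.56482014 -0.39050982  0.35743346] [ 1.65339402e+02 -9.06949861e-02 -1.15525086e+02]
{'location': [0.5073, -0.3628, 0.0637], 'p': 0.72} [325.28506068 224.26841999]
```

View pics/w1.png

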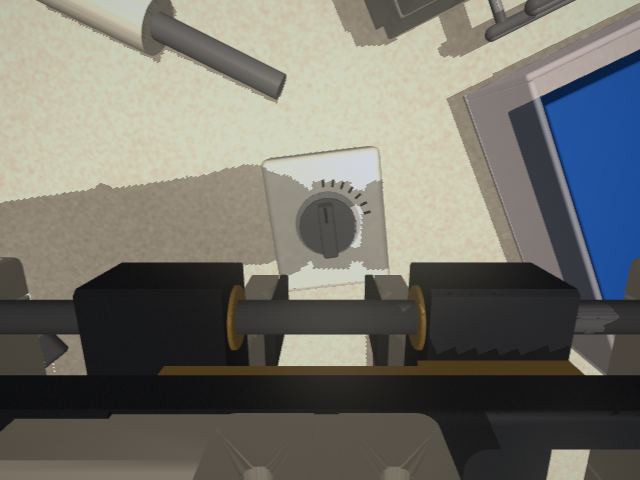

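Run:
```python
from h import *
c=snap('wrist')
g=c['img'][190:265,292:365].mean(2);cv2.imwrite('pics/k.png',cv2.resize(c['img'][185:270,285:370,::-1],None,fx=7,fy=7,interpolation=cv2.INTER_CUBIC))
a=atz(c,324.5,199.5,.084);b=atz(c,331,257,.084);print(a,b,(a+b)/2,np.linalg.norm(a-b),np.degrees(np.arctan2(*(a-b)[1::-1])),'skirt',atz(c,327,226,.064))
K=[atz(c,u,v,.05)[:2] for u,v in [(262,161),(379,147),(389,275),(277,290)]];print(np.mean(K,0))
plan([.506,-.361,.2])
```

```text
[ 0.53014047 -0.37213522  0.084     ] [ 0.48667679 -0.35684313  0.084     ] [ 0.50840863 -0.36448918  0.084     ] 0.04607536930963487 -19.38370480014984 skirt [ 0.50675381 -0.36307299  0.064     ]
[ 0.50795393 -0.36347139]
slide [0.004 0.013 0.024] turn None
```

View pics/k.png

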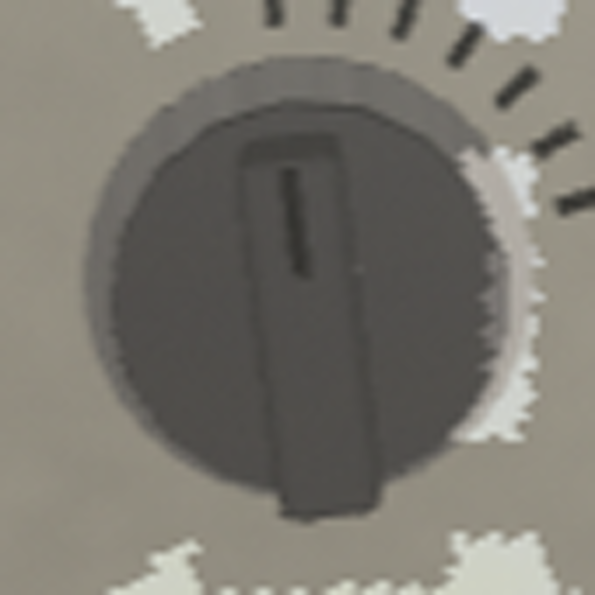

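Run:
```python
from h import *
c=snap('wrist')
f=lambda u,v:atz(c,285+u/7,185+v/7,.084)
for p,q in [((242,165),(282,510)),((342,165),(382,505))]:
    a,b=f(*p),f(*q);print(a,b,(a+b)/2,np.degrees(np.arctan2(*(a-b)[1::-1])))
plan([.507,-.3632,.09],-19.2)
```

```text
[ 0.52579687 -0.36546755  0.084     ] [ 0.48822667 -0.35222318  0.084     ] [ 0.50701177 -0.35884536  0.084     ] -19.418737359544252
[ 0.5210327  -0.37535539  0.084     ] [ 0.48383065 -0.36270992  0.084     ] [ 0.50243168 -0.36903265  0.084     ] -18.77358152205077
slide [0.017 0.025 0.759] turn -0.072
```

>>> send_rows:
  moves:
    - {"slide": [0.01,0.026,0.2],"turn": -0.072,"gripper": 0.4}
    - {"slide": [0.01,0.026,0.4],"turn": -0.072,"gripper": 0.4}
    - {"slide": [0.01,0.026,0.6],"turn": -0.072,"gripper": 0.4}
    - {"slide": [0.01,0.026,0.7],"turn": -0.072,"gripper": 0.4}
    - {"slide": [0.01,0.026,0.7],"turn": -0.072,"gripper": 0.4}

```text
time_s: 13.97
tcp_pos: [0.5038, -0.3617, 0.0949]
eef_rot: [-180.0, 0.3, -19.2]
contact_force: [-0.5, 0.0, 0.4]
gripper_width: 0.035
gripper_force: 0.0
```

Run:
```python
from h import *
st();plan([.506,-.3635,.067],-19.1)
```

```text
13.9667 [ 0.5038 -0.3617  0.0949] [-179.96    0.26  -19.19] dock [ 514.2 -109.1   94.9] [-0.5  0.   0.4] [0.01 0.07 0.02] [-18.  22. -16.  -0. -53.  89.] 0.03503594619740497 0.0
slide [0.018 0.006 0.186] turn -0.001
```

>>> send_rows:
  moves:
    - {"slide": [0.018,0.006,0.1],"turn": 0,"gripper": 0.4}
    - {"slide": [0.018,0.006,0.187],"turn": 0,"gripper": 0.4}
    - {"slide": [0.018,0.006,0.187],"turn": 0,"gripper": 0.4}
    - {"slide": [0.018,0.006,0.187],"turn": 0,"gripper": 0}
    - {"slide": [0.018,0.006,0.187],"turn": 0,"gripper": 0}
  newtons: 15

```text
time_s: 14.38
tcp_pos: [0.5087, -0.3652, 0.0717]
eef_rot: [180.0, -0.1, -19.1]
contact_force: [1.6, 0.0, -0.5]
gripper_width: 0.0268
gripper_force: 0.0
```

>>> send_rows:
  moves:
    - {"slide": [0,0,0],"turn": 0,"gripper": 0}
    - {"slide": [0,0,0],"turn": 0,"gripper": 0}
    - {"slide": [0,0,0],"turn": 0,"gripper": 0}
    - {"slide": [0,0,0],"turn": 0,"gripper": 0}
    - {"slide": [0,0,0],"turn": 0,"gripper": 0}

```text
time_s: 14.8
tcp_pos: [0.5093, -0.3632, 0.0708]
eef_rot: [-179.9, -0.1, -19.1]
contact_force: [4.0, 11.8, 3.8]
gripper_width: 0.0121
gripper_force: 15.0
```

Run:
```python
from h import *
st()
```

```text
14.8 [ 0.5093 -0.3632  0.0708] [-1.7987e+02 -1.5000e-01 -1.9120e+01] dock [ 516.8 -104.    70.8] [ 4.  11.8  3.8] [ 4.08 -1.37 -0.12] [-18.  24. -17.  -0. -49.  89.] 0.012085818112856394 14.983594715595245
```

>>> send_rows:
  moves:
    - {"slide": [0.0,-0.013,0],"turn": 0,"gripper": 0}
    - {"slide": [0,-0.013,0],"turn": 0,"gripper": 0}
    - {"slide": [0,-0.013,0.02],"turn": 0,"gripper": 0}
    - {"slide": [0,-0.013,0.04],"turn": 0,"gripper": 0}
    - {"slide": [0,-0.013,0.055],"turn": 0,"gripper": 0}
  newtons: 30

```text
time_s: 15.22
tcp_pos: [0.5097, -0.3632, 0.0638]
eef_rot: [180.0, -0.2, -19.1]
contact_force: [-4.7, 14.8, 37.2]
gripper_width: 0.0119
gripper_force: 30.1
```

Run:
```python
from h import *
st()
```

```text
15.2167 [ 0.5097 -0.3632  0.0638] [ 1.7999e+02 -1.7000e-01 -1.9070e+01] dock [ 516.8 -103.6   63.8] [-4.7 14.8 37.2] [ 5.57  1.75 -0.02] [-18.  24. -17.   0. -49.  89.] 0.011932043519578137 30.089561641216278
```

>>> send_rows:
  moves:
    - {"slide": [0.0,-0.013,-0.01],"turn": 0,"gripper": 0}
    - {"slide": [0,-0.013,-0.01],"turn": 0,"gripper": 0}
    - {"slide": [0,-0.013,-0.01],"turn": 0,"gripper": 0}
    - {"slide": [0,-0.013,-0.01],"turn": 0,"gripper": 0}
    - {"slide": [0,-0.013,-0.01],"turn": 0,"gripper": 0}

```text
time_s: 15.63
tcp_pos: [0.5095, -0.3626, 0.0643]
eef_rot: [179.9, -0.1, -19.1]
contact_force: [-0.2, -0.8, 8.3]
gripper_width: 0.0116
gripper_force: 30.0
```

Run:
```python
from h import *
st()
```

```text
15.6333 [ 0.5095 -0.3626  0.0643] [ 1.7992e+02 -1.4000e-01 -1.9110e+01] dock [ 516.2 -103.7   64.3] [-0.2 -0.8  8.3] [-0.65  0.28 -0.03] [-18.  24. -17.   0. -49.  88.] 0.011602348295297419 29.990968108177185
```

>>> send_rows:
  moves:
    - {"slide": [0,0,0.003],"turn": 0.06,"gripper": 0}
    - {"slide": [0,0,0.003],"turn": 0.12,"gripper": 0}
    - {"slide": [0,0,0.003],"turn": 0.18,"gripper": 0}
    - {"slide": [0,0,0.003],"turn": 0.24,"gripper": 0}
    - {"slide": [0,0,0.003],"turn": 0.3,"gripper": 0}

```text
time_s: 16.05
tcp_pos: [0.5085, -0.364, 0.0642]
eef_rot: [179.9, -0.2, -46.4]
contact_force: [-5.7, -10.1, 9.7]
gripper_width: 0.0117
gripper_force: 30.0
```

Run:
```python
from h import *
st()
```

```text
16.05 [ 0.5085 -0.364   0.0642] [ 1.7987e+02 -1.6000e-01 -4.6360e+01] dock [ 517.4 -104.9   64.2] [ -5.7 -10.1   9.7] [-3.98  2.17  0.13] [-18.  24. -17.   0. -49.  61.] 0.011678579717125976 30.033980011940002
```

>>> send_rows:
  moves:
    - {"slide": [0.003,0.01,0.001],"turn": 0.06,"gripper": 0}
    - {"slide": [0.003,0.01,0.001],"turn": 0.12,"gripper": 0}
    - {"slide": [0.003,0.01,0.001],"turn": 0.18,"gripper": 0}
    - {"slide": [0.003,0.01,0.001],"turn": 0.24,"gripper": 0}
    - {"slide": [0.003,0.01,0.001],"turn": 0.3,"gripper": 0}

```text
time_s: 16.47
tcp_pos: [0.5068, -0.3652, 0.0641]
eef_rot: [179.9, -0.1, -73.4]
contact_force: [-8.1, -8.6, 14.3]
gripper_width: 0.0116
gripper_force: 30.0
```

Run:
```python
from h import *
st()
```

```text
16.4667 [ 0.5068 -0.3652  0.0641] [ 1.7987e+02 -1.4000e-01 -7.3370e+01] dock [ 518.2 -106.9   64.1] [-8.1 -8.6 14.3] [-3.02  3.31  0.01] [-18.  24. -17.   0. -49.  34.] 0.011579012208221778 30.035307705402374
```

>>> send_rows:
  moves:
    - {"slide": [0.005,0.01,0],"turn": 0.06,"gripper": 0}
    - {"slide": [0.005,0.01,0],"turn": 0.12,"gripper": 0}
    - {"slide": [0.005,0.01,0],"turn": 0.18,"gripper": 0}
    - {"slide": [0.005,0.01,0],"turn": 0.24,"gripper": 0}
    - {"slide": [0.005,0.01,0],"turn": 0.3,"gripper": 0}

```text
time_s: 16.88
tcp_pos: [0.5048, -0.3655, 0.0641]
eef_rot: [179.9, -0.1, -100.4]
contact_force: [-10.1, -2.3, 16.8]
gripper_width: 0.0116
gripper_force: 30.2
```

Run:
```python
from h import *
st()
```

```text
16.8833 [ 0.5048 -0.3655  0.0641] [ 1.7986e+02 -1.3000e-01 -1.0038e+02] dock [ 518.1 -108.9   64.1] [-10.1  -2.3  16.8] [-0.97  3.74  0.37] [-18.  24. -17.   0. -49.   7.] 0.011619329549149284 30.187411308288574
```

>>> send_rows:
  moves:
    - {"slide": [0.003,0.005,0],"turn": 0.02,"gripper": 0}
    - {"slide": [0.003,0.005,0],"turn": 0.035,"gripper": 0}
    - {"slide": [0.003,0.005,0],"turn": 0.05,"gripper": 0}
    - {"slide": [0.003,0.005,0],"turn": 0.05,"gripper": 0}
    - {"slide": [0.003,0.005,0],"turn": 0.05,"gripper": 0}

```text
time_s: 17.3
tcp_pos: [0.5046, -0.3656, 0.0641]
eef_rot: [179.9, -0.1, -104.6]
contact_force: [-8.1, -1.5, 15.3]
gripper_width: 0.0119
gripper_force: 31.7
```

Run:
```python
from h import *
st()
```

```text
17.3 [ 0.5046 -0.3656  0.0641] [ 1.7993e+02 -1.4000e-01 -1.0455e+02] dock [ 518.2 -109.    64.1] [-8.1 -1.5 15.3] [-0.55  2.82  0.76] [-18.  24. -17.   0. -49.   3.] 0.011939864552202563 31.671593952924013
```

>>> send_rows:
  moves:
    - {"slide": [0,0.008,0],"turn": 0,"gripper": 0}
    - {"slide": [0,0.008,0],"turn": 0,"gripper": 0}
    - {"slide": [0,0.008,0],"turn": 0,"gripper": 0.4}
    - {"slide": [0,0.008,0],"turn": 0,"gripper": 0.4}
    - {"slide": [0,0.008,0],"turn": 0,"gripper": 0.4}

```text
time_s: 17.72
tcp_pos: [0.5053, -0.3644, 0.0628]
eef_rot: [-179.9, -0.0, -104.6]
contact_force: [1.1, -0.3, 3.7]
gripper_width: 0.0267
gripper_force: 2.0
```

>>> send_rows:
  moves:
    - {"slide": [0,0,0],"turn": 0,"gripper": 0.4}
    - {"slide": [0,0,-0.1],"turn": 0,"gripper": 0.4}
    - {"slide": [0,0,-0.35],"turn": 0,"gripper": 0.4}
    - {"slide": [0,0,-0.6],"turn": 0,"gripper": 0.4}
    - {"slide": [0,0,-0.8],"turn": 0,"gripper": 0.4}

```text
time_s: 18.13
tcp_pos: [0.5046, -0.3637, 0.1839]
eef_rot: [180.0, -0.0, -104.6]
contact_force: [1.3, -0.0, 0.5]
gripper_width: 0.035
gripper_force: 0.0
```

>>> send_rows:
  moves:
    - {"slide": [0,0,-0.1],"turn": 0,"gripper": 0.4}
    - {"slide": [0,0,-0.1],"turn": 0,"gripper": 0.4}
    - {"slide": [0,0,-0.1],"turn": 0,"gripper": 0.4}
    - {"slide": [0,0,-0.1],"turn": 0,"gripper": 0.4}
    - {"slide": [0,0,-0.1],"turn": 0,"gripper": 0.4}

```text
time_s: 18.55
tcp_pos: [0.504, -0.3633, 0.1955]
eef_rot: [179.8, 0.0, -104.6]
contact_force: [0.4, -0.3, -0.3]
gripper_width: 0.0351
gripper_force: 0.0
```

Run:
```python
from h import *
st()
c=snap('wrist');s=snap('scene')
f=np.array([(0.0,0)])
k=px(c,[.506,-.363,.07]).astype(int);print(k)
a=cv2.resize(c['img'][max(0,k[1]-70):k[1]+70,k[0]-70:k[0]+70],(400,400),interpolation=cv2.INTER_CUBIC)
b=cv2.resize(s['img'][140:300,280:440],(400,400))
cv2.imwrite('pics/end.png',np.hstack([a,b])[:,:,::-1])
```

```text
18.55 [ 0.504  -0.3633  0.1955] [ 1.7983e+02  4.0000e-02 -1.0464e+02] dock [ 515.7 -109.2  195.5] [ 0.4 -0.3 -0.3] [ 0.06 -0.04  0.04] [-18.  17.  -9.  -0. -64.   3.] 0.03512609592215305 0.0
[323 235]
```

View pics/end.png

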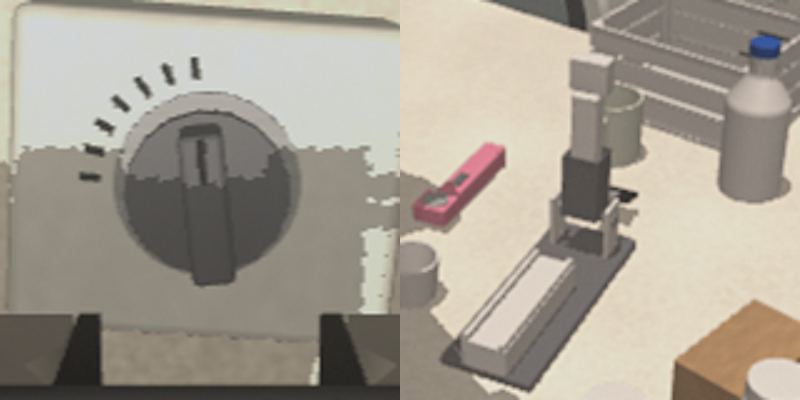

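```bash
python3 -c "
from h import *
print(order.close_job())"
```

```text
the job is handed in; nothing more can be done
None
```

The shaver is home in its cup and standing upright, and the white timer's knob was held down, turned clockwise to its stop and released. I handed the job in at about 18.6 s of the 69 s allowed, with the arm clear and no verdict shown.

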